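# Scoop ice into the blue tumbler

### The arm

A 7-joint arm with a two-finger parallel gripper is mounted at the origin on a cart in front of the work surface, level with it; the furniture and walls round the work are solid. World frame = base frame: x ahead of the robot, y to its left, z up, the work surface at z = 0. Lengths are in mm, angles in rad, forces in N, time in s.
With the tool pointing down it reaches from about 400 to 875 mm from the base axis. Payload 4.4 kg.
Tool frame: the origin (TCP) lies on the centre line of the jaws, within the pads' length; the fingertips stand 14 mm ahead of it and the grasp point (between the pads) lies 5 mm behind it (tips_ahead is the distance from the TCP to the fingertips, in mm); z points along the fingers, y is the line along which they close (so a half turn about z gives the same grasp; the last joint's range is limited). The gripper opens to 85 mm and grips with 20 to 120 N. Pads are 22 mm wide; open, the fingers measure 114 mm over their backs; the gripper's body (76 mm by 85 mm) begins 54 mm behind the grasp point. The pads swing forward as they close: fully open they stand 13 mm farther back than shut.
Start: joints at [-1.399, 0.628, 0.038, 1.517, -0.027, 0.996, -0.02], TCP at [153.092, 631.728, 245.313] pointing down, gripper open.
Joint ranges: [-3.06, 3.06], [-0.37, 2.12], [-1.25, 1.32], [0.18, 2.47], [-1.1, 4.24], [0.23, 1.98], [-2.94, 2.94]. Speed limits (rad/s): [2.57, 2.57, 3.14, 3.14, 3.14, 3.14, 3.14].

### API

Orientations are given as [roll, pitch, yaw] about the fixed x, y, z axes, in that order (R = Rz(yaw) Ry(pitch) Rx(roll)).
In Python, from cell import * gives the robot as it stands.
- The arm moves only by the tool move_arm, never from a script. Its argument "rows" is text: rows parted by semicolons, each of 7 numbers parted by spaces: the shift along the tool's x, y, z scaled (see below), then the turn, a rotation vector about the tool's x, y, z scaled (see below), then the closure, from -1 (fully open) to 1 (shut). A call has 1 to 12 rows; each row is the pose to reach, as a shift and turn from the pose commanded when the call began, along the tool's axes at that moment; what a row does not reach only later rows make up. The controller multiplies each number of a shift by 0.3 m and each number of a turn by pi/2 rad. A row lasts 1/12 s, in which the tool goes at most 41.7 mm and 7.16 degrees, less where a joint would pass 70% of its speed; a pose out of reach is approached as far as the arm can. A call with a number of a shift or a turn outside -1 to 1 is refused whole. A call with a gripper value outside its range is refused whole. The fingers move at their own pace and stop on an object; the grip force is fixed at half the most. Time passes only in rows, so rows that repeat a pose let the fingers close. It gives the time, the measured TCP pose, the force, the opening and the grip force at its end, in the units of the state.
- read_state(): the state, without advancing time (a new reading comes with each control period).
- get_image(name): name is "scene" or "top"; returns a dict with "img" (400x640x3 uint8, red, green, blue), "vfov" (degrees; the focal length in pixels is half the picture's height over the tangent of half this angle, whatever the lens; pixels are square), "cx", "cy" (the principal point, pixels), "extrinsics" (4x4, takes a point from camera to world coordinates). Camera axes: x right, y up, looking along -z (the intrinsics and any distortion apply to the point x, -y, -z); pixel columns grow to the right and rows downward; lengths in mm; the calibration is good to about 2 mm. A picture is of the moment at which its call begins. There is no depth.
- finish_job(): hands the job in; it is judged then, once.
The state is a dict: "clock": time; "qpos": joint angles; "qd": joint speeds; "tau": joint torques, N m; "eef_pos": TCP position; "tool_rot": TCP orientation; "force": force on the tool from outside, world axes, zero at the start; "torque": the same for the moment, N m; "width": finger opening in mm; "gripper_force": force on a finger pad.
Only numpy, scipy, OpenCV 4.12 (cv2) and the standard library are available. Lean on these libraries where they do the work, as an engineer would, in place of code of your own. Each camera call takes 0.05 s, during which the arm holds its last target. There are 200 camera calls.

### The job

Someone wants ice in the blue tumbler: take the metal scoop from its white rest, scoop ice out of the copper trough and tip at least three cubes into the tumbler. Touch the ice only with the scoop, spill nothing - every cube must end up in the blue tumbler or back in the trough - and leave both tumblers standing where they are. When you have finished, lay the empty scoop back on its rest, standing flat on its base as it was.

Things in the scene. Friction and masses are not known exactly. Their poses are not given: they have to be found in the camera images.
- scoop: aluminium ice scoop, black grip. Origin: under the middle of the bowl; +x out of the mouth, z up on its flat base. Bowl x -45 to +47 mm, 66 wide (61 inside), base 2.5 thick (1.5 at the lip), flat for |y| < 27; back wall 44 high, sides from 44 down to 32, open in front of x = 20. Handle: bar 20 wide (y), 16 thick, from (-44, 0, 30) rising backwards at 42 degrees for 112 mm. 0.16 kg
- scoop_grip (a point): middle of the scoop's black grip, on the handle's axis, at (-96, 0, 77) mm in the scoop's frame; the flat sides are 20 mm apart along y
- scoop_lip (a point): middle of the scoop's front lip, at (47, 0, 0) mm in the scoop's frame
- scoop_rest: shallow white glazed dish, 150 x 110 mm (x, y), 10 mm high, floor 5 mm above the table, rim 5 mm wide; fixed. Origin: centre of its underside. The scoop's bowl stands inside it at first, its mouth toward about +x of the dish
- ice_tub: open copper trough, fixed, 46 mm high. Origin: centre of its underside; x along its length. Inside 74 mm wide (y), flat floor at 4 mm height for x -97 to +97 and |y| < 29 mm, lower long edges bent up at 45 degrees, ends raked outward to x -107 and +107 mm at the rim; walls 3 mm. The ice lies in its +x half; the -x part of the floor is bare
- ice_0: ice cube, 26 mm, rounded edges, slippery, about 16 g. Origin: its centre
- ice_1: ice cube, 26 mm, rounded edges, slippery, about 16 g. Origin: its centre
- ice_2: ice cube, 26 mm, rounded edges, slippery, about 16 g. Origin: its centre
- ice_3: ice cube, 26 mm, rounded edges, slippery, about 16 g. Origin: its centre
- ice_4: ice cube, 26 mm, rounded edges, slippery, about 16 g. Origin: its centre
- ice_5: ice cube, 26 mm, rounded edges, slippery, about 16 g. Origin: its centre
- glass_blue: cobalt-blue glass tumbler, 81 mm high, 87 mm across at its widest, open top about 72 mm inside. Loose, about 0.21 kg. Origin: centre of its underside
- glass_blue_mid (a point): middle of the blue tumbler's inside, 48 mm above its underside
- glass_green: sea-green ribbed glass tumbler, 90 mm high, 78 mm across, loose; not to be used. Origin: centre of its underside
Not all that is in view belongs to the job. What is shaped like the ice_3 but pink is not meant.

How it is judged (in metres and radians):
On the way, in this order (a step that is already met when the one before it is completed fails the run):
1. at least one cube is carried in the scoop, above the trough's rim (((x of ice_0 in the frame of scoop between -0.045 and 0.047 m and y of ice_0 in the frame of scoop between -0.033 and 0.033 m and z of ice_0 in the frame of scoop between 0.008 and 0.06 m and height (world z) of ice_0 above 0.085 m) or (x of ice_1 in the frame of scoop between -0.045 and 0.047 m and y of ice_1 in the frame of scoop between -0.033 and 0.033 m and z of ice_1 in the frame of scoop between 0.008 and 0.06 m and height (world z) of ice_1 above 0.085 m) or (x of ice_2 in the frame of scoop between -0.045 and 0.047 m and y of ice_2 in the frame of scoop between -0.033 and 0.033 m and z of ice_2 in the frame of scoop between 0.008 and 0.06 m and height (world z) of ice_2 above 0.085 m) or (x of ice_3 in the frame of scoop between -0.045 and 0.047 m and y of ice_3 in the frame of scoop between -0.033 and 0.033 m and z of ice_3 in the frame of scoop between 0.008 and 0.06 m and height (world z) of ice_3 above 0.085 m) or (x of ice_4 in the frame of scoop between -0.045 and 0.047 m and y of ice_4 in the frame of scoop between -0.033 and 0.033 m and z of ice_4 in the frame of scoop between 0.008 and 0.06 m and height (world z) of ice_4 above 0.085 m) or (x of ice_5 in the frame of scoop between -0.045 and 0.047 m and y of ice_5 in the frame of scoop between -0.033 and 0.033 m and z of ice_5 in the frame of scoop between 0.008 and 0.06 m and height (world z) of ice_5 above 0.085 m))), for 0.2 s.
2. at least three cubes lie in the blue tumbler (((distance between each of ice_0, ice_1, ice_2 and glass_blue_mid below 0.045 m or distance between each of ice_0, ice_1, ice_3 and glass_blue_mid below 0.045 m or distance between each of ice_0, ice_1, ice_4 and glass_blue_mid below 0.045 m or distance between each of ice_0, ice_1, ice_5 and glass_blue_mid below 0.045 m or distance between each of ice_0, ice_2, ice_3 and glass_blue_mid below 0.045 m or distance between each of ice_0, ice_2, ice_4 and glass_blue_mid below 0.045 m or distance between each of ice_0, ice_2, ice_5 and glass_blue_mid below 0.045 m or distance between each of ice_0, ice_3, ice_4 and glass_blue_mid below 0.045 m or distance between each of ice_0, ice_3, ice_5 and glass_blue_mid below 0.045 m or distance between each of ice_0, ice_4, ice_5 and glass_blue_mid below 0.045 m) or (distance between each of ice_1, ice_2, ice_3 and glass_blue_mid below 0.045 m or distance between each of ice_1, ice_2, ice_4 and glass_blue_mid below 0.045 m or distance between each of ice_1, ice_2, ice_5 and glass_blue_mid below 0.045 m or distance between each of ice_1, ice_3, ice_4 and glass_blue_mid below 0.045 m or distance between each of ice_1, ice_3, ice_5 and glass_blue_mid below 0.045 m or distance between each of ice_1, ice_4, ice_5 and glass_blue_mid below 0.045 m) or (distance between each of ice_2, ice_3, ice_4 and glass_blue_mid below 0.045 m or distance between each of ice_2, ice_3, ice_5 and glass_blue_mid below 0.045 m or distance between each of ice_2, ice_4, ice_5 and glass_blue_mid below 0.045 m) or distance between each of ice_3, ice_4, ice_5 and glass_blue_mid below 0.045 m)), for 0.2 s.
At the end, for the whole second after the job is handed in: At least three cubes lie in the blue tumbler (centres within 45 mm of the middle of its inside), all others in it or in the trough; the tumbler is upright; the empty scoop stands level (6 degrees) on its rest's floor, origin within 35 mm of the dish's centre; all at rest (((distance between each of ice_0, ice_1, ice_2 and glass_blue_mid below 0.045 m or distance between each of ice_0, ice_1, ice_3 and glass_blue_mid below 0.045 m or distance between each of ice_0, ice_1, ice_4 and glass_blue_mid below 0.045 m or distance between each of ice_0, ice_1, ice_5 and glass_blue_mid below 0.045 m or distance between each of ice_0, ice_2, ice_3 and glass_blue_mid below 0.045 m or distance between each of ice_0, ice_2, ice_4 and glass_blue_mid below 0.045 m or distance between each of ice_0, ice_2, ice_5 and glass_blue_mid below 0.045 m or distance between each of ice_0, ice_3, ice_4 and glass_blue_mid below 0.045 m or distance between each of ice_0, ice_3, ice_5 and glass_blue_mid below 0.045 m or distance between each of ice_0, ice_4, ice_5 and glass_blue_mid below 0.045 m) or (distance between each of ice_1, ice_2, ice_3 and glass_blue_mid below 0.045 m or distance between each of ice_1, ice_2, ice_4 and glass_blue_mid below 0.045 m or distance between each of ice_1, ice_2, ice_5 and glass_blue_mid below 0.045 m or distance between each of ice_1, ice_3, ice_4 and glass_blue_mid below 0.045 m or distance between each of ice_1, ice_3, ice_5 and glass_blue_mid below 0.045 m or distance between each of ice_1, ice_4, ice_5 and glass_blue_mid below 0.045 m) or (distance between each of ice_2, ice_3, ice_4 and glass_blue_mid below 0.045 m or distance between each of ice_2, ice_3, ice_5 and glass_blue_mid below 0.045 m or distance between each of ice_2, ice_4, ice_5 and glass_blue_mid below 0.045 m) or distance between each of ice_3, ice_4, ice_5 and glass_blue_mid below 0.045 m) and (distance between ice_0 and glass_blue_mid below 0.045 m or (x of ice_0 in the frame of ice_tub between -0.107 and 0.107 m and y of ice_0 in the frame of ice_tub between -0.037 and 0.037 m and z of ice_0 in the frame of ice_tub below 0.075 m)) and (distance between ice_1 and glass_blue_mid below 0.045 m or (x of ice_1 in the frame of ice_tub between -0.107 and 0.107 m and y of ice_1 in the frame of ice_tub between -0.037 and 0.037 m and z of ice_1 in the frame of ice_tub below 0.075 m)) and (distance between ice_2 and glass_blue_mid below 0.045 m or (x of ice_2 in the frame of ice_tub between -0.107 and 0.107 m and y of ice_2 in the frame of ice_tub between -0.037 and 0.037 m and z of ice_2 in the frame of ice_tub below 0.075 m)) and (distance between ice_3 and glass_blue_mid below 0.045 m or (x of ice_3 in the frame of ice_tub between -0.107 and 0.107 m and y of ice_3 in the frame of ice_tub between -0.037 and 0.037 m and z of ice_3 in the frame of ice_tub below 0.075 m)) and (distance between ice_4 and glass_blue_mid below 0.045 m or (x of ice_4 in the frame of ice_tub between -0.107 and 0.107 m and y of ice_4 in the frame of ice_tub between -0.037 and 0.037 m and z of ice_4 in the frame of ice_tub below 0.075 m)) and (distance between ice_5 and glass_blue_mid below 0.045 m or (x of ice_5 in the frame of ice_tub between -0.107 and 0.107 m and y of ice_5 in the frame of ice_tub between -0.037 and 0.037 m and z of ice_5 in the frame of ice_tub below 0.075 m)) and horizontal distance between scoop and scoop_rest below 0.035 m and height (world z) of scoop below 0.009 m and angle between each of scoop, glass_blue's own z axis and vertical below 0.1 rad and linear speed of each of scoop, glass_blue, ice_0, ice_1, ice_2, ice_3, ice_4, ice_5 below 0.03 m/s); the robot touches nothing.
It fails at once if a finger or the arm touches an ice cube (contact force between any of the fingers, the arm and ice_0 above 0.3 N or contact force between any of the fingers, the arm and ice_1 above 0.3 N or contact force between any of the fingers, the arm and ice_2 above 0.3 N or contact force between any of the fingers, the arm and ice_3 above 0.3 N or contact force between any of the fingers, the arm and ice_4 above 0.3 N or contact force between any of the fingers, the arm and ice_5 above 0.3 N).
It fails at once if the blue tumbler is pushed more than 25 mm or tipped more than 17 degrees (distance of glass_blue from where it was at the start of the episode above 0.025 m or angle between glass_blue's own z axis and vertical above 0.3 rad).
It fails at once if the green tumbler is pushed more than 20 mm or tipped (distance of glass_green from where it was at the start of the episode above 0.02 m or angle between glass_green's own z axis and vertical above 0.3 rad).
It also fails if it takes over 58 s, if anything falls off the work surface, if the arm or the gripper's body presses on something with over 40 N, if the wrist force passes 120 N, or if a joint passes its speed limit or range.

## Working session

There is one attempt and no reset: what is moved stays moved. The work goes in short steps, Python scripts to look and compute and a tool call to move; the robot and the scene stay as the last step left them, time stands still between calls to the robot, and variables do not carry over. Pictures are saved under pics/ and viewed, at most 10 in all, crops included, and the job is handed in when it is done.

Besides the shell and the picture viewer there is one more tool, called after "Emit:" in YAML: its name, and indented under it one key for each argument. move_arm: Moves the arm, as the interface text tells. Its arguments: {"type":"object","properties":{"rows":{"type":"string"}},"required":["rows"]}

```bash
ls; mkdir -p pics
python3 - <<'E'
from cell import *
import cv2,numpy as np
for n in("scene","top"):
    d=get_image(n); cv2.imwrite(f"pics/{n}0.png",d["img"][:,:,::-1]); print(n,{k:(np.round(v,3).tolist() if hasattr(v,'tolist') else v) for k,v in d.items() if k!="img"})
print(read_state())
E
```

```text
pics
scene {'vfov': 53.70561473951678, 'cx': 324.209360565106, 'cy': 197.41831910368464, 'extrinsics': [[-0.84, 0.368, -0.399, 244.36], [-0.542, -0.554, 0.632, 516.867], [0.011, 0.747, 0.665, 662.722], [0.0, 0.0, 0.0, 1.0]]}
top {'vfov': 54.11331903868522, 'cx': 317.7621176299333, 'cy': 195.40469539299954, 'extrinsics': [[0.029, 0.991, -0.13, 459.259], [-0.999, 0.031, 0.015, 9.771], [0.019, 0.129, 0.991, 1039.802], [0.0, 0.0, 0.0, 1.0]]}
{'clock': 0.1, 'qpos': array([-1.39879475,  0.62923853,  0.03843099,  1.51827673, -0.02700256,
        0.99631604, -0.02000589]), 'qd': array([ 0.00072972, -0.00123153,  0.00035381, -0.00306997, -0.00057389,
        0.00201762,  0.00011092]), 'tau': array([ 3.45445951e-03, -5.64515233e+01,  1.23090148e+00, -1.93966770e+01,
        1.14013773e-02,  5.47544769e-03,  1.18989516e-05]), 'eef_pos': array([152.95169968, 631.18702183, 244.48777691]), 'tool_rot': array([-3.13987140e+00,  6.69273030e-06,  2.90379474e+00]), 'force': array([ 0.71290789, -1.26521272, -0.6918028 ]), 'torque': array([-0.0071553 ,  0.02239013, -0.0039547 ]), 'gripper_force': 0.0, 'width': 85.32410643742901}
```

View pics/scene0.png

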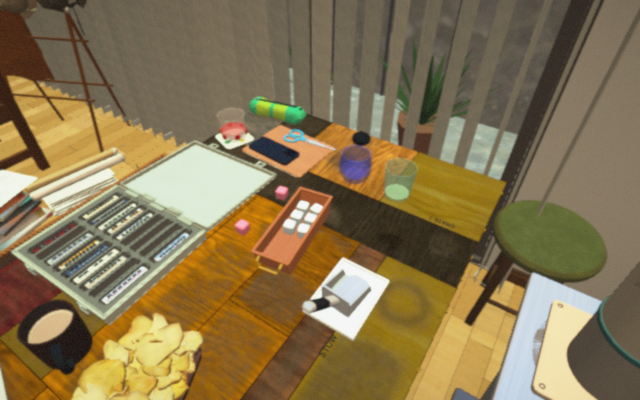

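View pics/top0.png

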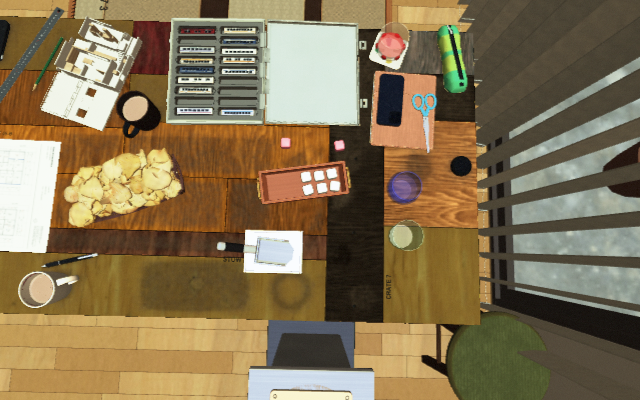

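The top view shows the dish and scoop at (273,252) with the grip toward (228,246). The trough is at (303,182) with six white cubes at about (320,181), the blue tumbler at (405,187) and the green one at (406,236). The two pink cubes at (286,142) and (339,145) are decoys lying outside the trough. Next come enlarged crops to confirm this and the first measurements.

```bash
cat > h.py <<'E'
import cv2,numpy as np
from scipy.spatial.transform import Rotation as R
from cell import *
def cam(n):
    d=get_image(n); d["f"]=200/np.tan(np.radians(d["vfov"]/2)); return d
def ray(d,u,v):
    e=d["extrinsics"]; w=e[:3,:3]@np.array([(u-d["cx"])/d["f"],-(v-d["cy"])/d["f"],-1.]); return e[:3,3],w
def onz(d,u,v,z):
    o,w=ray(d,u,v); return o+w*(z-o[2])/w[2]
def proj(d,p):
    e=d["extrinsics"]; q=e[:3,:3].T@(np.asarray(p,float)-e[:3,3]); return np.array([d["cx"]+d["f"]*q[0]/-q[2],d["cy"]+d["f"]*q[1]/q[2]])
def tri(d1,p1,d2,p2):
    o1,w1=ray(d1,*p1);o2,w2=ray(d2,*p2); w1/=np.linalg.norm(w1);w2/=np.linalg.norm(w2)
    s=np.linalg.lstsq(np.c_[w1,-w2],o2-o1,rcond=None)[0]; a=o1+s[0]*w1;b=o2+s[1]*w2; return (a+b)/2,np.linalg.norm(a-b)
E
python3 - <<'E'
from h import *
t=cam("top");s=cam("scene")
cv2.imwrite("pics/tc.png",cv2.resize(t["img"][125:290,205:440,::-1],None,fx=3.4,fy=3.4,interpolation=cv2.INTER_CUBIC))
cv2.imwrite("pics/sc.png",cv2.resize(s["img"][125:345,225:425,::-1],None,fx=2.7,fy=2.7,interpolation=cv2.INTER_CUBIC))
hsv=cv2.cvtColor(t["img"],cv2.COLOR_RGB2HSV)
m=((hsv[...,1]<60)&(hsv[...,2]>140)).astype(np.uint8); 
n,l,st,c=cv2.connectedComponentsWithStats(m)
for i in range(1,n):
    x,y,w,h,a=st[i]
    if 200<x<440 and 125<y<290 and a>8: print("white",st[i],c[i].round(1))
cs=cv2.findContours(((hsv[...,0]<12)&(hsv[...,1]>90)&(hsv[...,2]>70)).astype(np.uint8)[150:215,240:370],0,2)[0]
k=max(cs,key=cv2.contourArea)+[240,150]; r=cv2.minAreaRect(k); print("cop",r); 
for p in cv2.boxPoints(r): print(onz(t,*p,46).round(1))
E
```

```text
white [370 128   1  10  10] [370.  132.5]
white [282 139   7   7  48] [285.1 141.9]
white [336 141   8   8  46] [339.2 144.6]
white [326 168  11  11  91] [331.2 173.1]
white [314 171  10  10  90] [318.5 175.2]
white [301 172  11  10  91] [305.6 176.4]
white [330 181  10  10  94] [334.6 185.5]
white [317 183  10  10  90] [321.5 187.5]
white [303 184  11  11  90] [307.8 189.2]
white [389 225  17  23  82] [393.9 234.7]
white [ 244  230   59   44 2459] [272.9 251.4]
white [217 242   8   8  58] [220.6 245.6]
cop ((303.4244079589844, 182.23773193359375), (34.68727111816406, 89.05230712890625), 82.9620590209961)
[649.  152.7  46. ]
[685.1 -74.4  46. ]
[595.4 -87.1  46. ]
[560.4 137.6  46. ]
```

View pics/tc.png

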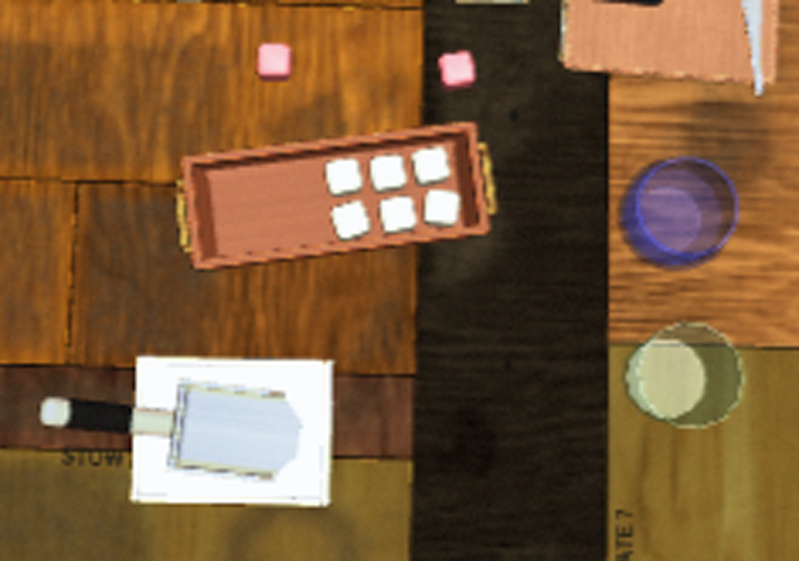

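View pics/sc.png

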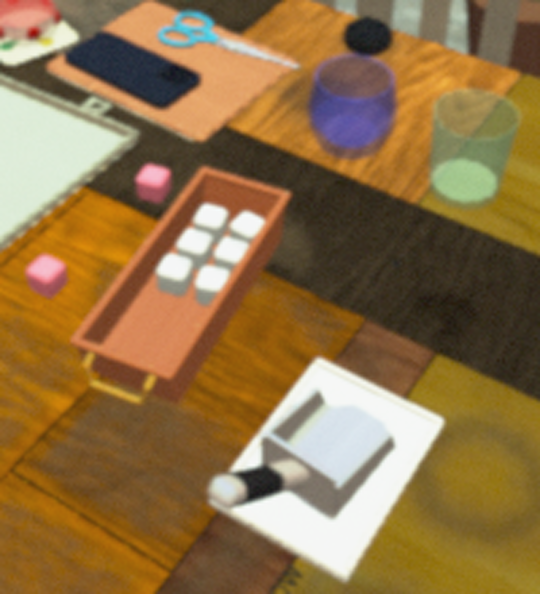

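The top crop shows six white cubes in the trough's right (−y) half in a 2×3 grid, and two pink decoys outside at crop (275,62) and (457,69). The blue rim is centred at crop (687,210) and the green rim at (690,375). The scoop's mouth faces right, toward −y. I'll turn these into positions now.

Run:
```python
from h import *
t=cam("top");s=cam("scene")
T=lambda x,y:((x+.5)/3.4+205-.5,(y+.5)/3.4+125-.5)
S=lambda x,y:((x+.5)/2.7+225-.5,(y+.5)/2.7+125-.5)
c=np.array([onz(t,*T(*p),46) for p in [(182,158),(472,123),(492,232),(198,269)]])
print("tub corners",c.round(1).tolist(),"len",np.linalg.norm(c[1]-c[0]),np.linalg.norm(c[2]-c[3]),"wid",np.linalg.norm(c[0]-c[3]),np.linalg.norm(c[1]-c[2]),"mid",c.mean(0))
d=c[1]-c[0]+c[2]-c[3]; a=np.arctan2(d[1],d[0]); print("tub yaw",a)
cs=np.array([onz(s,*S(*p),46) for p in [(75,345),(205,168),(291,192),(166,378)]]);print("scene tub",cs.round(1).tolist(),cs.mean(0))
X=np.array([np.cos(a),np.sin(a)]);Y=np.array([-X[1],X[0]])
m=c.mean(0)[:2]
for p in [(331.2,173.1),(318.5,175.2),(305.6,176.4),(334.6,185.5),(321.5,187.5),(307.8,189.2)]:
    q=onz(t,*p,28)[:2]-m; print("ice tub xy",(q@X).round(1),(q@Y).round(1))
for z,nm,pt,ps in [(81,"blue",(687,210),(353,76)),(90,"green",(690,375),(476,118))]:
    print(nm,onz(t,*T(*pt),z).round(1),onz(s,*S(*ps),z).round(1))
hsv=cv2.cvtColor(t["img"],cv2.COLOR_RGB2HSV)
k=((hsv[...,1]<60)&(hsv[...,2]>140)).astype(np.uint8);k[:,:244]=0;k[:,303:]=0;k[:229]=0;k[275:]=0
r=cv2.minAreaRect(cv2.findContours(k,0,2)[0][0]) if 0 else cv2.minAreaRect(cv2.findNonZero(k)); b=np.array([onz(t,*p,10) for p in cv2.boxPoints(r)]);print("dish",b.round(1).tolist(),b.mean(0).round(1))
for nm,p,q in [("endcap",(56,411),(222,489)),("backL",(178,383),(320,393)),("backR",(170,468),(263,437)),("lipmid",(299,430),None)]:
    if q: print(nm,[np.round(v,1) for v in tri(t,T(*p),s,S(*q))])
for nm,p,z in [("backL",(178,383),49),("backR",(170,468),49),("fL",(283,393),37),("fR",(272,477),37),("lip",(299,429),6.5)]: print(nm,onz(t,*T(*p),z).round(1))
def blk(d,x0,y0,x1,y1):
    v=d["img"].max(2).astype(int)[y0:y1,x0:x1]; n,l,st,c=cv2.connectedComponentsWithStats((v<60).astype(np.uint8)); i=1+st[1:,4].argmax(); return c[i]+[x0,y0],st[i]
bt=blk(t,222,238,246,256);bs=blk(s,300,290,332,315);print(bt,bs,tri(t,bt[0],s,bs[0]))
```

```text
tub corners [[647.4, 149.9, 46.0], [681.7, -69.2, 46.0], [598.2, -86.0, 46.0], [563.4, 133.9, 46.0]] len 221.7974949346585 222.664395366562 wid 85.5459040060127 85.0907175228826 mid [622.6804527   32.13752272  46.        ]
tub yaw -1.414740451155809
scene tub [[644.5, 151.8, 46.0], [682.6, -70.0, 46.0], [601.2, -85.1, 46.0], [568.7, 139.4, 46.0]] [624.24923826  34.01846803  46.        ]
ice tub xy 74.8 17.6
ice tub xy 41.0 16.2
ice tub xy 7.0 17.2
ice tub xy 79.3 -16.2
ice tub xy 44.6 -17.1
ice tub xy 8.6 -17.2
blue [ 614.1 -225.2   81. ] [ 619.6 -223.3   81. ]
green [ 493.6 -225.1   90. ] [ 491.8 -216.5   90. ]
dish [[389.1, 180.1, 10.0], [497.8, 183.6, 10.0], [499.0, 31.6, 10.0], [390.1, 30.2, 10.0]] [444.  106.4  10. ]
endcap [array([457.5, 221.9, 102.2]), np.float64(5.2)]
backL [array([463. , 131.5,  99.4]), np.float64(30.6)]
backR [array([441.5, 155.6,  87.3]), np.float64(54.9)]
backL [478.1 144.3  49. ]
backR [416.1 147.1  49. ]
fL [473.2  67.3  37. ]
fR [411.1  73.1  37. ]
lip [446.5  55.7   6.5]
(array([233.85625, 246.96875]), array([  2,   4,  20,  11, 160], dtype=int32)) (array([321.40366972, 303.29357798]), array([ 14,   8,  15,  12, 109], dtype=int32)) (array([451.59481947, 194.27194816,  80.14272308]), np.float64(2.2297948721126444))
```

```bash
cat >> h.py <<'E'
def frame(yaw,pitch):  # scoop frame; pitch>0 = nose down
    return R.from_euler("ZY",[yaw,pitch])
A=np.radians(20)
RT=R.from_matrix(np.array([[-np.cos(A),0,-np.sin(A)],[0,1,0],[np.sin(A),0,-np.cos(A)]]).T)  # tool axes in scoop frame (columns)
GT=np.array([-96,0,77.])+5*RT.as_matrix()[:,2]   # TCP in scoop frame
def tool(o,yaw,pitch=0):
    F=frame(yaw,pitch); return np.asarray(o,float)+F.apply(GT),F*RT
def cur():
    st=read_state(); return st["eef_pos"],R.from_euler("xyz",st["tool_rot"])
def row(p,r,c=None):
    p0,r0=c or cur(); return np.r_[r0.inv().apply(p-p0)/300,(r0.inv()*r).as_rotvec()/(np.pi/2)].round(4)
E
python3 - <<'E'
from h import *
p,r=tool([449,100.5,5],-1.637); print(p, r.as_euler("xyz"),r.as_matrix()[:,2])
pre=p-90*r.as_matrix()[:,2]; print(pre)
print(row(pre,r))
E
```

```text
[455.23777873 194.5833419   77.3015369 ] [3.14159265 0.34906585 1.50459265] [-0.02262645 -0.34127089 -0.93969262]
[457.2741595  225.29772223 161.87387277]
[-1.3045 -1.077   0.2777  0.155  -0.1843  0.8811]
```

Emit:
move_arm:
  rows: "-0.95 -0.8 0 0.155 -0.184 0.881 -1;-0.95 -0.8 0 0.155 -0.184 0.881 -1;-0.95 -0.8 0 0.155 -0.184 0.881 -1;-0.95 -0.8 0 0.155 -0.184 0.881 -1;-0.95 -0.8 0 0.155 -0.184 0.881 -1;-0.95 -0.8 0 0.155 -0.184 0.881 -1;-0.95 -0.8 0 0.155 -0.184 0.881 -1;-0.95 -0.8 0 0.155 -0.184 0.881 -1;-0.95 -0.8 0 0.155 -0.184 0.881 -1;-0.95 -0.8 0 0.155 -0.184 0.881 -1;-0.95 -0.8 0 0.155 -0.184 0.881 -1;-0.95 -0.8 0 0.155 -0.184 0.881 -1"

```text
clock: 1.3
eef_pos: [374.0, 331.4, 245.2]
tool_rot: [3.14, 0.349, 1.498]
force: [0.5, 0.6, -0.1]
width: 85.4
gripper_force: 0.0
```

Run:
```python
from h import *
st=read_state(); print(st["qpos"].round(2),st["eef_pos"].round(1),st["tool_rot"].round(3))
p,r=tool([449,100.5,5],-1.637)
for b in(90,0): print(row(p-b*r.as_matrix()[:,2],r))
```

```text
[-1.25  0.62  0.55  1.73 -0.08  1.13 -0.78] [374.  331.4 245.2] [3.14  0.349 1.498]
[-2.175e-01  3.020e-01  3.749e-01 -7.000e-04 -2.000e-04 -4.100e-03]
[-2.176e-01  3.023e-01  6.749e-01 -7.000e-04 -2.000e-04 -4.100e-03]
```

Emit:
move_arm:
  rows: "-0.2175 0.302 0.375 0 0 -0.004 -1;-0.2175 0.302 0.375 0 0 -0.004 -1;-0.2175 0.302 0.375 0 0 -0.004 -1;-0.2175 0.302 0.375 0 0 -0.004 -1;-0.2175 0.302 0.375 0 0 -0.004 -1;-0.2175 0.302 0.375 0 0 -0.004 -1"

```text
clock: 1.8
eef_pos: [457.6, 223.9, 161.2]
tool_rot: [-3.138, 0.35, 1.508]
force: [-0.6, 0.4, 0.4]
width: 85.5
gripper_force: 0.0
```

Run:
```python
from h import *
st=read_state(); print(st["qpos"].round(2),st["eef_pos"].round(1),st["tool_rot"].round(3))
p,r=tool([449,100.5,5],-1.637)
print(row(p,r))
t=cam("top");s=cam("scene")
a=cv2.resize(t["img"][180:290,190:350,::-1],None,fx=2.5,fy=2.5,interpolation=2)
b=cv2.resize(s["img"][210:360,250:410,::-1],None,fx=2.5,fy=2.5,interpolation=2)
o=np.zeros((max(a.shape[0],b.shape[0]),800,3),np.uint8);o[:a.shape[0],:400]=a;o[:b.shape[0],400:]=b;cv2.imwrite("pics/g1.png",o)
```

```text
[-1.    0.72  0.53  1.84 -0.07  0.87 -0.57] [457.6 223.9 161.2] [-3.138  0.35   1.508]
[ 0.0039 -0.0008  0.2961 -0.0015  0.0005  0.0019]
```

View pics/g1.png

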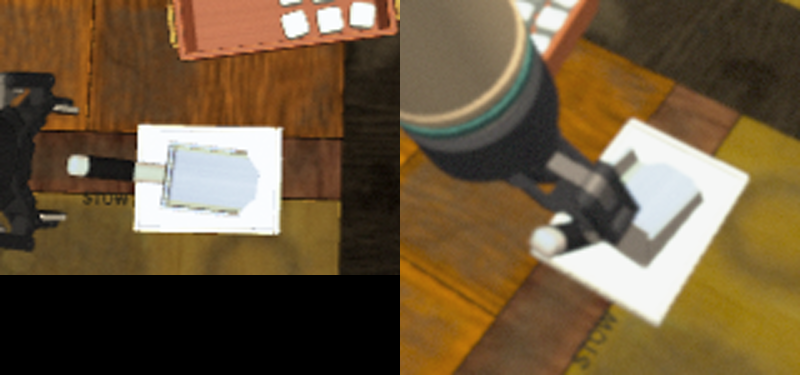

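The handle sits about 3–4 mm lower in x than the jaw centre (fingers at crop rows 107 and 217, handle at row 166). I'll shift, descend and close.

Emit:
move_arm:
  rows: "0.004 -0.011 0.15 -0.0015 0 0.002 -1;0.004 -0.011 0.25 -0.0015 0 0.002 -1;0.004 -0.011 0.296 -0.0015 0 0.002 -1;0.004 -0.011 0.296 -0.0015 0 0.002 -1;0.004 -0.011 0.296 -0.0015 0 0.002 1;0.004 -0.011 0.296 -0.0015 0 0.002 1;0.004 -0.011 0.296 -0.0015 0 0.002 1;0.004 -0.011 0.296 -0.0015 0 0.002 1;0.004 -0.011 0.296 -0.0015 0 0.002 1;0.004 -0.011 0.296 -0.0015 0 0.002 1;0.004 -0.011 0.296 -0.0015 0 0.002 1;0.004 -0.011 0.296 -0.0015 0 0.002 1"

```text
clock: 2.9
eef_pos: [452.3, 197.6, 78.7]
tool_rot: [3.14, 0.347, 1.508]
force: [-0.8, 2.6, 5.6]
width: 19.1
gripper_force: 58.5
```

```bash
cat >> h.py <<'E'
A=0.348
RT=R.from_matrix(np.array([[-np.cos(A),0,-np.sin(A)],[0,1,0],[np.sin(A),0,-np.cos(A)]]).T)
GT=np.array([-96,0,73.7])
TC=np.array([624.,33.,0]); TY=-1.4147
def lip(x,y,z,pdeg,yaw=TY,c=TC,cy=TY):   # lip point at tub coords
    p=np.radians(pdeg); L=c+R.from_euler("z",cy).apply([x,y,z]); o=L-frame(yaw,p).apply([47,0,0]); return tool(o,yaw,p)
def rows(seq,c=None):
    c=c or cur()
    for s in seq: print(s,*row(*lip(*s),c).round(3))
E
python3 - <<'E'
from h import *
st=read_state(); print(st["qpos"].round(2))
p0,r0=cur(); print(row(p0+[0,0,90],r0)); 
p,r=lip(-11,0,84,18); print(p,r.as_euler("xyz")); print(row(p,r))
E
```

```text
[-0.95  0.83  0.48  1.93 -0.11  0.65 -0.54]
[-0.102   0.0004 -0.2821  0.      0.      0.    ]
[604.68734749 155.71614419 198.28229545] [3.14159265 0.03384073 1.72689265]
[-0.2369  0.5162 -0.3376 -0.0256  0.1987 -0.1371]
```

Emit:
move_arm:
  rows: "-0.05 0 -0.14 0 0 0 1;-0.1 0 -0.28 0 0 0 1;-0.1 0 -0.28 0 0 0 1;-0.14 0.13 -0.295 -0.006 0.05 -0.034 1;-0.17 0.26 -0.31 -0.013 0.1 -0.068 1;-0.2 0.39 -0.325 -0.019 0.15 -0.1 1;-0.237 0.516 -0.338 -0.026 0.199 -0.137 1;-0.237 0.516 -0.338 -0.026 0.199 -0.137 1;-0.237 0.516 -0.338 -0.026 0.199 -0.137 1"

```text
clock: 3.65
eef_pos: [607.7, 148.1, 198.5]
tool_rot: [3.139, 0.036, 1.715]
force: [-0.9, 0.4, -1.7]
width: 19.2
gripper_force: 59.3
```

Run:
```python
from h import *
st=read_state(); print(st["qpos"].round(2),st["width"],st["force"])
t=cam("top");s=cam("scene")
a=cv2.resize(t["img"][140:240,230:390,::-1],None,fx=5,fy=5,interpolation=2)
cv2.imwrite("pics/g2.png",a)
# predicted scoop points
p0,r0=cur(); F=r0*RT.inv(); o=p0-F.apply(GT)
for n,q in [("lip",(47,0,0)),("bL",(-45,33,44)),("bR",(-45,-33,44)),("fL",(20,33,32)),("fR",(20,-33,32))]:
    P=o+F.apply(q); print(n,P.round(1),((proj(t,P)-[230,140]+.5)*5-.5).round(),proj(s,P).round())
```

```text
[-0.48  0.66  0.29  1.64 -0.18  0.87  0.02] 19.23401774726501 [-0.85326898  0.44649459 -1.68265646]
lip [621.   42.9  82.7] [347. 203.] [293. 213.]
bL [642.3 121.  152.9] [175. 126.] [258. 206.]
bR [577.1 110.9 153. ] [190. 267.] [289. 216.]
fL [651.2  63.6 121.4] [304. 125.] [274. 199.]
fR [586.   53.5 121.5] [320. 261.] [303. 208.]
```

View pics/g2.png

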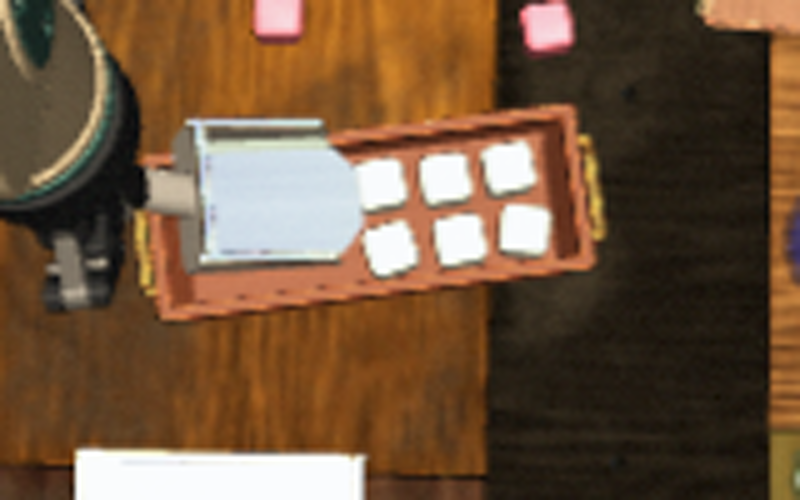

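The scoop hovers over the trough's bare end, its lip at crop (362,205), about 5 mm further toward the ice than predicted. I'll check the lip height in the scene view.

Run:
```python
from h import *
t=cam("top");s=cam("scene")
print(cur()[0])
cv2.imwrite("pics/g3.png",np.hstack([cv2.resize(s["img"][165:285,240:340,::-1],None,fx=5,fy=5,interpolation=2)[:,:480],cv2.resize(t["img"][155:205,255:310,::-1],None,fx=5.8,fy=12,interpolation=2)[:,:319]]))
p0,r0=cur(); F=r0*RT.inv(); o=p0-F.apply(GT)
for n,q in [("lip",(47,0,0)),("bL",(-45,33,44)),("bR",(-45,-33,44)),("fL",(20,33,32)),("fR",(20,-33,32)),("bRb",(-45,-30,0))]:
    P=o+F.apply(q); print(n,((proj(s,P)-[240,165]+.5)*5-.5).round())
print(onz(t,230+(362.5)/5-.5,140+205.5/5-.5,83))
```

```text
[602.87277655 157.25533752 196.82542572]
lip [264. 245.]
bL [ 88. 210.]
bR [244. 260.]
fL [170. 178.]
fR [315. 224.]
bRb [225. 360.]
[620.08020849  35.43554753  83.        ]
```

View pics/g3.png

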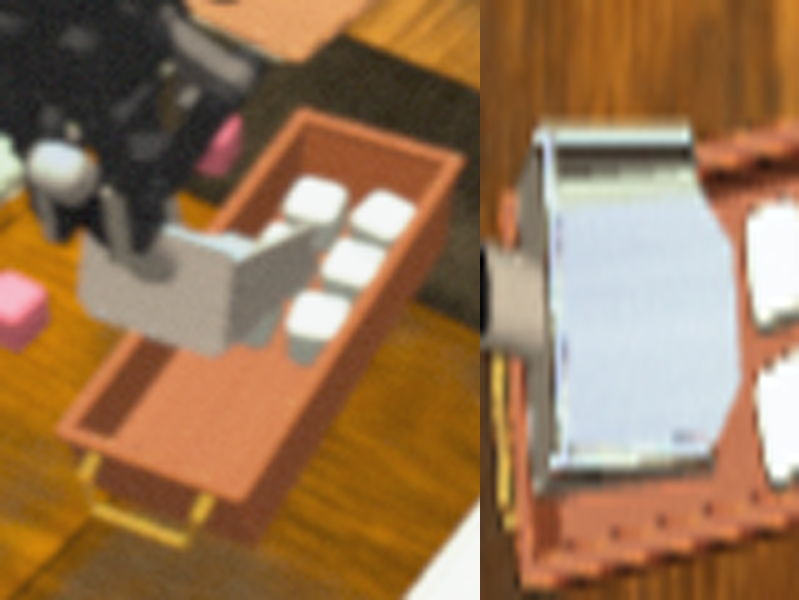

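```bash
cat >> h.py <<'E'
def where():
    p0,r0=cur(); F=r0*RT.inv(); P=p0-F.apply(GT)+F.apply([47,0,0]); m=F.as_matrix(); q=R.from_euler("z",-TY).apply(P-TC)
    st=read_state(); print("lip tub",q.round(1),"pitch",np.degrees(np.arcsin(-m[2,0])).round(1),"yaw",np.arctan2(m[1,0],m[0,0]).round(3),"F",st["force"].round(1),"t",st["clock"],"q",st["qpos"].round(2))
E
python3 - <<'E'
from h import *
where(); rows([(-12,0,60,18),(-12,0,10,18)])
E
```

```text
lip tub [-12.8  -1.5  82.5] pitch 18.0 yaw -1.413 F [-0.3  1.1 -1.5] t 3.85 q [-0.49  0.66  0.28  1.65 -0.18  0.87  0.02]
(-12, 0, 60, 18) -0.0 0.005 0.075 -0.001 -0.0 0.002
(-12, 0, 10, 18) 0.005 0.006 0.242 -0.001 -0.0 0.002
```

Emit:
move_arm:
  rows: "0 0.005 0.075 -0.001 0 0.002 1;0.003 0.006 0.16 -0.001 0 0.002 1;0.005 0.006 0.242 -0.001 0 0.002 1;0.005 0.006 0.242 -0.001 0 0.002 1;0.005 0.006 0.242 -0.001 0 0.002 1;0.005 0.006 0.242 -0.001 0 0.002 1"

```text
clock: 4.35
eef_pos: [606.6, 155.9, 126.0]
tool_rot: [3.139, 0.034, 1.726]
force: [1.1, 0.7, -0.3]
width: 19.1
gripper_force: 59.3
```

Run:
```python
from h import *
where(); rows([(-12,0,7,18),(-12,0,5,18),(-12,0,4,18),(-12,0,3,18)])
```

```text
lip tub [-10.8   2.1  11.7] pitch 18.0 yaw -1.415 F [ 1.1  0.7 -0.3] t 4.35 q [-0.47  0.75  0.26  1.7  -0.21  0.72  0.03]
(-12, 0, 7, 18) 0.004 -0.006 0.016 0.002 0.0 -0.001
(-12, 0, 5, 18) 0.004 -0.006 0.022 0.002 0.0 -0.001
(-12, 0, 4, 18) 0.005 -0.006 0.026 0.002 0.0 -0.001
(-12, 0, 3, 18) 0.005 -0.006 0.029 0.002 0.0 -0.001
```

Emit:
move_arm:
  rows: "0.003 -0.004 0.016 0 0 0 1;0.003 -0.004 0.022 0 0 0 1;0.003 -0.004 0.022 0 0 0 1;0.003 -0.004 0.022 0 0 0 1"

```text
clock: 4.68
eef_pos: [605.3, 155.0, 118.9]
tool_rot: [3.139, 0.034, 1.724]
force: [0.8, -0.1, -1.7]
width: 19.5
gripper_force: 59.3
```

Run:
```python
from h import *
where(); rows([(-12,0,5,18),(-12,0,4,18),(-12,0,3,18)])
```

```text
lip tub [-10.2   0.4   4.6] pitch 18.0 yaw -1.417 F [ 0.8 -0.1 -1.7] t 4.6833 q [-0.47  0.76  0.25  1.7  -0.21  0.71  0.04]
(-12, 0, 5, 18) 0.006 -0.002 -0.002 0.002 0.0 -0.002
(-12, 0, 4, 18) 0.006 -0.002 0.002 0.002 0.0 -0.002
(-12, 0, 3, 18) 0.006 -0.002 0.005 0.002 0.0 -0.002
```

Emit:
move_arm:
  rows: "0.002 -0.001 0.003 0 0 0 1;0.002 -0.001 0.006 0 0 0 1;0.002 -0.001 0.006 0 0 0 1;0.002 -0.001 0.006 0 0 0 1"

```text
clock: 5.02
eef_pos: [605.3, 155.8, 117.3]
tool_rot: [3.138, 0.034, 1.724]
force: [-1.2, 2.5, 5.5]
width: 19.3
gripper_force: 60.2
```

Run:
```python
from h import *
where()
```

```text
lip tub [-11.    0.6   3.1] pitch 18.0 yaw -1.417 F [-1.2  2.5  5.5] t 5.0167 q [-0.47  0.76  0.25  1.7  -0.21  0.7   0.04]
```

Run:
```python
from h import *
rows([(-4,0.3,3.3,18),(4,0,3.3,18),(12,0,3.3,17),(19,0,3.3,15),(25,0,3.3,13),(31,0,3.3,11)])
```

```text
(-4, 0.3, 3.3, 18) -0.023 -0.001 -0.0 0.002 0.0 -0.002
(4, 0, 3.3, 18) -0.05 -0.002 0.001 0.002 0.0 -0.002
(12, 0, 3.3, 17) -0.07 -0.002 0.008 0.002 -0.011 -0.002
(19, 0, 3.3, 15) -0.08 -0.002 0.022 0.002 -0.033 -0.002
(25, 0, 3.3, 13) -0.087 -0.002 0.036 0.002 -0.056 -0.002
(31, 0, 3.3, 11) -0.095 -0.002 0.051 0.002 -0.078 -0.002
```

Emit:
move_arm:
  rows: "-0.023 -0.001 0 0.002 0 -0.002 1;-0.037 -0.002 0 0.002 0 -0.002 1;-0.05 -0.002 0.001 0.002 0 -0.002 1;-0.07 -0.002 0.008 0.002 -0.011 -0.002 1;-0.08 -0.002 0.022 0.002 -0.033 -0.002 1;-0.087 -0.002 0.036 0.002 -0.056 -0.002 1;-0.095 -0.002 0.051 0.002 -0.078 -0.002 1;-0.095 -0.002 0.051 0.002 -0.078 -0.002 1;-0.095 -0.002 0.051 0.002 -0.078 -0.002 1"

```text
clock: 5.77
eef_pos: [609.1, 128.4, 102.5]
tool_rot: [-3.141, 0.156, 1.729]
force: [-1.2, 4.6, 5.6]
width: 19.2
gripper_force: 60.2
```

Run:
```python
from h import *
where(); rows([(37,0,3.5,9),(43,0,3.5,7),(49,0,3.5,5),(55,0,3.5,5),(61,0,3.5,5),(67,0,3.5,5)])
t=cam("top"); cv2.imwrite("pics/g4.png",cv2.resize(t["img"][145:225,250:360,::-1],None,fx=5,fy=5,interpolation=2))
```

```text
lip tub [29.8  0.3  2.8] pitch 11.0 yaw -1.413 F [-1.2  4.6  5.6] t 5.7667 q [-0.54  0.8   0.34  1.71 -0.14  0.68 -0.02]
(37, 0, 3.5, 9) -0.011 -0.0 0.015 -0.0 -0.022 0.001
(43, 0, 3.5, 7) -0.017 -0.0 0.031 0.0 -0.045 0.001
(49, 0, 3.5, 5) -0.024 -0.0 0.048 0.0 -0.067 0.001
(55, 0, 3.5, 5) -0.044 -0.0 0.051 0.0 -0.067 0.001
(61, 0, 3.5, 5) -0.064 -0.0 0.054 0.0 -0.067 0.001
(67, 0, 3.5, 5) -0.084 -0.0 0.057 0.0 -0.067 0.001
```

Emit:
move_arm:
  rows: "-0.011 0 0.015 0 -0.022 0 1;-0.017 0 0.031 0 -0.045 0.001 1;-0.024 0 0.048 0 -0.067 0.001 1;-0.044 0 0.051 0 -0.067 0.001 1;-0.064 0 0.054 0 -0.067 0.001 1;-0.084 0 0.057 0 -0.067 0.001 1;-0.084 0 0.057 0 -0.067 0.001 1;-0.084 0 0.057 0 -0.067 0.001 1"

```text
clock: 6.48
eef_pos: [613.2, 99.1, 89.2]
tool_rot: [-3.141, 0.261, 1.724]
force: [-0.4, 1.8, -2.0]
width: 19.2
gripper_force: 59.3
```

Run:
```python
from h import *
where(); rows([(70,0,3.5,4),(76,0,3.5,4),(82,0,3.5,4),(87,0,3.5,4)])
t=cam("top"); cv2.imwrite("pics/g5.png",cv2.resize(t["img"][145:225,250:360,::-1],None,fx=5,fy=5,interpolation=2))
```

```text
lip tub [69.1 -0.9  3.3] pitch 5.0 yaw -1.418 F [-0.4  1.8 -2. ] t 6.4833 q [-0.59  0.85  0.42  1.72 -0.09  0.66 -0.07]
(70, 0, 3.5, 4) 0.004 0.002 0.006 -0.001 -0.011 -0.002
(76, 0, 3.5, 4) -0.016 0.002 0.012 -0.001 -0.011 -0.002
(82, 0, 3.5, 4) -0.035 0.002 0.017 -0.001 -0.011 -0.002
(87, 0, 3.5, 4) -0.051 0.002 0.021 -0.001 -0.011 -0.002
```

View pics/g5.png

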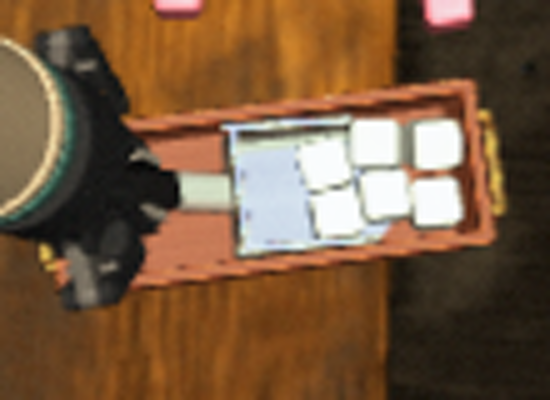

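The crop shows two cubes in the bowl, a third on the lip at (385,193) and three still ahead. I'll keep advancing.

Emit:
move_arm:
  rows: "0 0.002 0.006 0 -0.011 -0.001 1;-0.008 0.002 0.009 0 -0.011 -0.001 1;-0.016 0.002 0.012 0 -0.011 -0.001 1;-0.025 0.002 0.014 0 -0.011 -0.001 1;-0.035 0.002 0.018 0 -0.011 -0.001 1;-0.043 0.002 0.02 0 -0.011 -0.001 1;-0.051 0.002 0.023 0 -0.011 -0.001 1;-0.051 0.002 0.023 0 -0.011 -0.001 1"

```text
clock: 7.2
eef_pos: [615.8, 81.7, 86.7]
tool_rot: [-3.139, 0.28, 1.725]
force: [0.3, -0.6, -2.0]
width: 18.6
gripper_force: 59.2
```

Run:
```python
from h import *
where()
t=cam("top"); c=t["img"]; cv2.imwrite("pics/g6.png",cv2.resize(c[145:225,250:360,::-1],None,fx=5,fy=5,interpolation=2))
hsv=cv2.cvtColor(c,cv2.COLOR_RGB2HSV)
m=((hsv[...,1]<25)&(hsv[...,2]>200)).astype(np.uint8)
n,l,st,ce=cv2.connectedComponentsWithStats(m)
X=R.from_euler("z",-TY)
for i in range(1,n):
    x,y,w,h,a=st[i]
    if 260<x<350 and 150<y<205 and a>15: print(st[i],X.apply(onz(t,*ce[i],29)-TC).round(1))
# slow nose-up lift with lip kept forward
def back(x,z,p):  # back-bottom corner at tub x
    q=np.radians(p); return (x+92*np.cos(q),0,z-92*np.sin(q),p)
```

```text
lip tub [88.4 -1.   3.5] pitch 3.9 yaw -1.417 F [ 0.3 -0.6 -2. ] t 7.2 q [-0.58  0.86  0.43  1.72 -0.08  0.65 -0.07]
[332 169   9   9  74] [87.5 14.5 29. ]
[303 170  29  24 359] [45.1 -0.8 29. ]
[333 180  10  10  82] [ 87.  -16.8  29. ]
```

```bash
cat >> h.py <<'E'
def back(x,z,p,y=0):
    q=np.radians(p); return (x+92*np.cos(q),y,z-92*np.sin(q),p)
E
python3 - <<'E'
from h import *
rows([back(*a,-.5) for a in [(-4,8,1),(-4,8,-2),(-4,8,-5),(-4,9,-8),(-5,11,-11),(-6,14,-14),(-7,18,-17),(-8,23,-20)]])
E
```

```text
(np.float64(87.985987954388), -0.5, np.float64(6.394378607769917), 1) 0.017 -0.0 0.009 -0.002 -0.032 -0.001
(np.float64(87.94395608575681), -0.5, np.float64(11.21075369663009), -2) 0.032 -0.0 0.014 -0.002 -0.065 -0.001
(np.float64(87.64991222444058), -0.5, np.float64(16.01832833278455), -5) 0.046 -0.0 0.02 -0.002 -0.099 -0.0
(np.float64(87.10466232422448), -0.5, np.float64(21.80392528832602), -8) 0.059 -0.0 0.024 -0.002 -0.132 -0.0
(np.float64(85.30970087718508), -0.5, np.float64(28.554427574642123), -11) 0.075 -0.0 0.024 -0.002 -0.165 -0.0
(np.float64(83.26720681739168), -0.5, np.float64(36.25681439516943), -14) 0.088 -0.0 0.021 -0.002 -0.199 -0.0
(np.float64(80.98003754859926), -0.5, np.float64(44.898196834491785), -17) 0.101 -0.0 0.016 -0.002 -0.232 -0.0
(np.float64(78.45172111230357), -0.5, np.float64(54.46585318596152), -20) 0.112 -0.0 0.009 -0.002 -0.265 -0.0
```

Emit:
move_arm:
  rows: "0.017 0 0.009 -0.002 -0.032 0 1;0.032 0 0.014 -0.002 -0.065 0 1;0.046 0 0.02 -0.002 -0.099 0 1;0.059 0 0.024 -0.002 -0.132 0 1;0.059 0 0.024 -0.002 -0.132 0 1;0.075 0 0.024 -0.002 -0.165 0 1;0.088 0 0.021 -0.002 -0.199 0 1;0.101 0 0.016 -0.002 -0.232 0 1;0.112 0 0.009 -0.002 -0.265 0 1;0.112 0 0.009 -0.002 -0.265 0 1;0.112 0 0.009 -0.002 -0.265 0 1"

```text
clock: 8.17
eef_pos: [611.0, 114.7, 74.2]
tool_rot: [3.141, 0.694, 1.729]
force: [0.1, -0.5, -1.6]
width: 19.2
gripper_force: 59.2
```

Run:
```python
from h import *
where()
t=cam("top"); c=t["img"]; cv2.imwrite("pics/g7.png",cv2.resize(c[145:225,250:360,::-1],None,fx=5,fy=5,interpolation=2))
p,r=lip(*back(-8,23,-20,-.5));q,_=lip(*back(-8,110,-20,-.5)); print(row(q,r),r.as_matrix()[:,2])
```

```text
lip tub [76.8  0.2 53.3] pitch -19.8 yaw -1.413 F [ 0.1 -0.5 -1.6] t 8.1667 q [-0.94  1.1   0.71  1.63  0.05  0.79 -0.36]
[-0.1857 -0.0009 -0.2218  0.0005 -0.0016 -0.0004] [ 0.09980282 -0.63416547 -0.76672912]
```

View pics/g7.png

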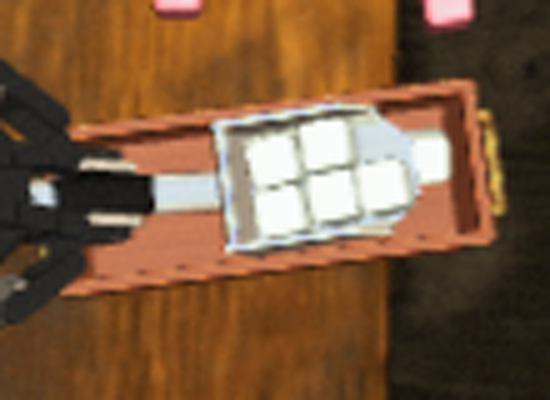

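Five cubes are in the scoop (rows at crop x≈275, 328 and 385) and one remains in the trough at (432,158). I'll lift straight up and carry them.

```bash
cat >> h.py <<'E'
BL=np.array([616.5,-224.3,0])
def pour(x,z,p): return (x,0,z,p,TY,BL)
E
python3 - <<'E'
from h import *
rows([(76.8,0,z,-20) for z in (60,72,87,102,117,130,140)])
E
```

```text
(76.8, 0, 60, -20) -0.008 0.0 -0.017 0.0 -0.002 -0.0
(76.8, 0, 72, -20) -0.033 0.0 -0.047 0.0 -0.002 -0.0
(76.8, 0, 87, -20) -0.065 0.0 -0.086 0.0 -0.002 -0.0
(76.8, 0, 102, -20) -0.097 0.001 -0.124 0.0 -0.002 -0.0
(76.8, 0, 117, -20) -0.129 0.001 -0.163 0.0 -0.002 -0.0
(76.8, 0, 130, -20) -0.157 0.001 -0.196 0.0 -0.002 -0.0
(76.8, 0, 140, -20) -0.178 0.001 -0.222 0.0 -0.002 -0.0
```

Emit:
move_arm:
  rows: "-0.008 0 -0.017 0 -0.002 0 1;-0.033 0 -0.047 0 -0.002 0 1;-0.065 0 -0.086 0 -0.002 0 1;-0.097 0 -0.124 0 -0.002 0 1;-0.129 0 -0.163 0 -0.002 0 1;-0.157 0 -0.196 0 -0.002 0 1;-0.178 0 -0.222 0 -0.002 0 1;-0.178 0 -0.222 0 -0.002 0 1;-0.178 0 -0.222 0 -0.002 0 1"

```text
clock: 8.97
eef_pos: [610.9, 116.4, 160.6]
tool_rot: [3.139, 0.698, 1.726]
force: [-0.3, 0.3, -2.3]
width: 19.4
gripper_force: 59.4
```

Run:
```python
from h import *
where()
a,_=lip(76.8,0,140,-20); b,r=lip(*pour(-20,125,-20)); print(a,b)
for k in (1,): print(row(b,r)); 
t=cam("top"); s=cam("scene")
# refine blue tumbler: mask outlines
for d,x0,y0,x1,y1 in((t,380,165,430,212),(s,330,135,380,190)):
    hsv=cv2.cvtColor(d["img"],cv2.COLOR_RGB2HSV)[y0:y1,x0:x1]
    m=((hsv[...,0]>112)&(hsv[...,0]<140)&(hsv[...,1]>70)).astype(np.uint8)
    k=max(cv2.findContours(m,0,2)[0],key=cv2.contourArea); print(cv2.boundingRect(k),np.add(cv2.minEnclosingCircle(k)[0],(x0,y0)),cv2.minEnclosingCircle(k)[1])
for P in ([*BL[:2],81],[*BL[:2],40]): print(proj(t,P),proj(s,P))
```

```text
lip tub [ 75.2   0.2 140.4] pitch -20.0 yaw -1.414 F [-0.3  0.3 -2.3] t 8.9667 q [-0.96  0.98  0.75  1.61  0.09  0.91 -0.32]
[611.13030174 114.77642849 160.34646566] [588.58146497 -46.90049631 145.34646566]
[-0.3705 -0.1586  0.3767  0.0015  0.0004 -0.0004]
(8, 7, 28, 31) [403.22973061 187.17567635] 15.338705062866211
(11, 20, 29, 25) [354.  164.5] 15.305328369140625
[406.3364645  185.43018295] [356.69633395 153.04710177]
[402.49263156 187.87172538] [355.65723441 165.96084973]
```

Emit:
move_arm:
  rows: "-0.015 -0.006 0.015 0 0 0 1;-0.044 -0.019 0.045 0 0 0 1;-0.082 -0.035 0.083 0 0 0 1;-0.126 -0.054 0.128 0 0 0 1;-0.174 -0.075 0.177 0 0 0 1;-0.222 -0.095 0.226 0 0 0 1;-0.267 -0.114 0.271 0 0 0 1;-0.304 -0.13 0.309 0 0 0 1;-0.333 -0.143 0.339 0 0 0 1;-0.356 -0.152 0.362 0 0 0 1;-0.37 -0.159 0.377 0.001 0 0 1;-0.37 -0.159 0.377 0.001 0 0 1"

```text
clock: 10.07
eef_pos: [587.3, -49.2, 144.8]
tool_rot: [-3.139, 0.7, 1.726]
force: [0.4, 0.6, -1.5]
width: 19.5
gripper_force: 59.2
```

```bash
cat >> h.py <<'E'
def wl():
    p0,r0=cur(); F=r0*RT.inv(); P=p0-F.apply(GT)+F.apply([47,0,0]); print("lip rel blue",R.from_euler("z",-TY).apply(P-BL).round(1))
E
python3 - <<'E'
from h import *
where(); wl()
rows([pour(-20,110,-20),pour(-20,95,-20)])
E
```

```text
lip tub [235.1 -49.5 124.9] pitch -20.2 yaw -1.417 F [ 0.4  0.6 -1.5] t 10.0667 q [-0.8   0.94  0.79  1.87  0.16  0.58 -0.23]
lip rel blue [-17.9  -2.1 124.9]
(-20, 0, 110, -20, -1.4147, array([ 616.5, -224.3,    0. ])) 0.036 0.005 0.032 -0.002 0.002 -0.001
(-20, 0, 95, -20, -1.4147, array([ 616.5, -224.3,    0. ])) 0.068 0.006 0.071 -0.002 0.002 -0.001
```

Emit:
move_arm:
  rows: "0.015 0.004 0.01 0 0 0 1;0.036 0.005 0.032 -0.001 0 0 1;0.055 0.006 0.055 -0.002 0.001 0 1;0.068 0.006 0.071 -0.002 0.002 -0.001 1;0.068 0.006 0.071 -0.002 0.002 -0.001 1;0.068 0.006 0.071 -0.002 0.002 -0.001 1"

```text
clock: 10.57
eef_pos: [589.5, -45.0, 114.8]
tool_rot: [-3.141, 0.696, 1.731]
force: [0.6, -0.4, -2.1]
width: 19.2
gripper_force: 59.2
```

Run:
```python
from h import *
where(); wl()
rows([pour(-20,95,p) for p in (-14,-7,0,7,14,21,28,35,42,49,56,60)])
```

```text
lip tub [231.3 -45.7  94.2] pitch -19.9 yaw -1.411 F [ 0.6 -0.4 -2.1] t 10.5667 q [-0.79  0.98  0.76  1.87  0.15  0.54 -0.24]
lip rel blue [-21.7   1.7  94.2]
(-20, 0, 95, -14, -1.4147, array([ 616.5, -224.3,    0. ])) -0.049 -0.004 -0.034 0.001 0.066 0.002
(-20, 0, 95, -7, -1.4147, array([ 616.5, -224.3,    0. ])) -0.104 -0.004 -0.07 0.001 0.144 0.002
(-20, 0, 95, 0, -1.4147, array([ 616.5, -224.3,    0. ])) -0.162 -0.004 -0.099 0.001 0.222 0.002
(-20, 0, 95, 7, -1.4147, array([ 616.5, -224.3,    0. ])) -0.224 -0.004 -0.121 0.001 0.299 0.002
(-20, 0, 95, 14, -1.4147, array([ 616.5, -224.3,    0. ])) -0.288 -0.004 -0.135 0.001 0.377 0.002
(-20, 0, 95, 21, -1.4147, array([ 616.5, -224.3,    0. ])) -0.353 -0.005 -0.141 0.001 0.455 0.002
(-20, 0, 95, 28, -1.4147, array([ 616.5, -224.3,    0. ])) -0.418 -0.005 -0.139 0.001 0.533 0.002
(-20, 0, 95, 35, -1.4147, array([ 616.5, -224.3,    0. ])) -0.483 -0.005 -0.129 0.0 0.61 0.002
(-20, 0, 95, 42, -1.4147, array([ 616.5, -224.3,    0. ])) -0.546 -0.005 -0.111 0.0 0.688 0.002
(-20, 0, 95, 49, -1.4147, array([ 616.5, -224.3,    0. ])) -0.607 -0.006 -0.086 0.0 0.766 0.002
(-20, 0, 95, 56, -1.4147, array([ 616.5, -224.3,    0. ])) -0.664 -0.006 -0.054 -0.0 0.844 0.002
(-20, 0, 95, 60, -1.4147, array([ 616.5, -224.3,    0. ])) -0.694 -0.006 -0.032 -0.0 0.888 0.002
```

Emit:
move_arm:
  rows: "-0.049 -0.003 -0.034 0 0.066 0 1;-0.104 -0.003 -0.07 0 0.144 0.001 1;-0.162 -0.003 -0.099 0 0.222 0.001 1;-0.224 -0.003 -0.121 0 0.299 0.001 1;-0.288 -0.003 -0.135 0 0.377 0.001 1;-0.353 -0.004 -0.141 0 0.455 0.001 1;-0.418 -0.004 -0.139 0 0.533 0.001 1;-0.483 -0.004 -0.129 0 0.61 0.001 1;-0.546 -0.004 -0.111 0 0.688 0.001 1;-0.607 -0.005 -0.086 0 0.766 0.001 1;-0.664 -0.005 -0.054 0 0.844 0.001 1;-0.694 -0.005 -0.032 0 0.888 0.001 1"

```text
clock: 11.57
eef_pos: [610.8, -204.9, 255.0]
tool_rot: [-3.14, -0.698, 1.72]
force: [-0.0, -1.2, -2.1]
width: 19.1
gripper_force: 59.3
```

Run:
```python
from h import *
where(); wl()
t=cam("top"); s=cam("scene")
cv2.imwrite("pics/g8t.png",t["img"][:,:,::-1]);cv2.imwrite("pics/g8s.png",s["img"][:,:,::-1])
o=np.hstack([cv2.resize(t["img"][140:240,340:440,::-1],None,fx=4,fy=4,interpolation=2),cv2.resize(s["img"][90:190,310:410,::-1],None,fx=4,fy=4,interpolation=2)]);cv2.imwrite("pics/g8.png",o)
rows([pour(-20,95,p) for p in (65,70)])
for n,d in(("t",t),("s",s)):
    hsv=cv2.cvtColor(d["img"],cv2.COLOR_RGB2HSV); m=((hsv[...,1]<30)&(hsv[...,2]>195)).astype(np.uint8)
    k,l,st,ce=cv2.connectedComponentsWithStats(m)
    print(n,[(st[i].tolist()) for i in range(1,k) if 250<ce[i][0]<450 and 130<ce[i][1]<260 and st[i][4]>12])
```

```text
lip tub [240.8 -50.3  94.3] pitch 59.9 yaw -1.423 F [-0.  -1.2 -2.1] t 11.5667 q [ 0.55  0.88 -0.02  1.18 -0.51  1.57  0.81]
lip rel blue [-12.2  -2.9  94.3]
(-20, 0, 95, 65, -1.4147, array([ 616.5, -224.3,    0. ])) -0.006 0.012 -0.024 0.001 0.057 -0.007
(-20, 0, 95, 70, -1.4147, array([ 616.5, -224.3,    0. ])) -0.044 0.013 -0.051 0.001 0.113 -0.007
t [[391, 166, 28, 32, 471], [426, 167, 7, 8, 41], [330, 169, 10, 9, 81], [244, 230, 59, 44, 2406]]
s [[307, 139, 19, 8, 42], [346, 157, 8, 4, 24], [299, 199, 12, 9, 79]]
```

Emit:
move_arm:
  rows: "-0.02 0.005 -0.024 0 0.057 0 1;-0.044 0.005 -0.051 0 0.113 0 1;-0.044 0.005 -0.051 0 0.113 0 1;-0.044 0.005 -0.051 0 0.113 0 1;-0.044 0.005 -0.051 0 0.113 0 1"

```text
clock: 12.08
eef_pos: [617.2, -215.6, 259.8]
tool_rot: [3.14, -0.875, 1.731]
force: [1.3, 0.1, -1.8]
width: 18.8
gripper_force: 59.6
```

Run:
```python
from h import *
where(); wl()
rows([pour(*a) for a in ((-20,110,64),(-25,125,57),(-45,140,50),(-70,150,43),(-95,160,36),(-120,160,29),(-145,160,22),(-150,160,15),(-150,160,8),(-150,160,2),(-150,160,0))])
```

```text
lip tub [223.9 -45.2 100.2] pitch 70.1 yaw -1.408 F [ 1.3  0.1 -1.8] t 12.0833 q [ 0.61  0.99 -0.07  1.05 -0.57  1.74  0.81]
lip rel blue [-29.1   2.2 100.2]
(-20, 0, 110, 64, -1.4147, array([ 616.5, -224.3,    0. ])) 0.045 -0.007 -0.003 -0.001 -0.068 0.002
(-25, 0, 125, 57, -1.4147, array([ 616.5, -224.3,    0. ])) 0.134 -0.006 0.03 -0.001 -0.146 0.002
(-45, 0, 140, 50, -1.4147, array([ 616.5, -224.3,    0. ])) 0.249 -0.006 0.105 -0.0 -0.223 0.002
(-70, 0, 150, 43, -1.4147, array([ 616.5, -224.3,    0. ])) 0.354 -0.006 0.208 -0.0 -0.301 0.002
(-95, 0, 160, 36, -1.4147, array([ 616.5, -224.3,    0. ])) 0.452 -0.005 0.313 -0.0 -0.379 0.002
(-120, 0, 160, 29, -1.4147, array([ 616.5, -224.3,    0. ])) 0.516 -0.005 0.442 -0.0 -0.457 0.002
(-145, 0, 160, 22, -1.4147, array([ 616.5, -224.3,    0. ])) 0.572 -0.004 0.571 -0.0 -0.534 0.002
(-150, 0, 160, 15, -1.4147, array([ 616.5, -224.3,    0. ])) 0.578 -0.004 0.649 0.0 -0.612 0.002
(-150, 0, 160, 8, -1.4147, array([ 616.5, -224.3,    0. ])) 0.565 -0.004 0.713 0.0 -0.69 0.002
(-150, 0, 160, 2, -1.4147, array([ 616.5, -224.3,    0. ])) 0.548 -0.004 0.766 0.0 -0.757 0.002
(-150, 0, 160, 0, -1.4147, array([ 616.5, -224.3,    0. ])) 0.541 -0.004 0.784 0.0 -0.779 0.002
```

Emit:
move_arm:
  rows: "0.045 -0.007 -0.003 0 -0.068 0 1;0.134 -0.006 0.03 0 -0.146 0 1;0.249 -0.006 0.105 0 -0.223 0 1;0.354 -0.006 0.208 0 -0.301 0.001 1;0.452 -0.005 0.313 0 -0.379 0.001 1;0.516 -0.005 0.442 0 -0.457 0.001 1;0.572 -0.004 0.571 0 -0.534 0.002 1;0.578 -0.004 0.649 0 -0.612 0.002 1;0.565 -0.004 0.713 0 -0.69 0.002 1;0.548 -0.004 0.766 0 -0.757 0.002 1;0.541 -0.004 0.784 0 -0.779 0.002 1;0.541 -0.004 0.784 0 -0.779 0.002 1"

```text
clock: 13.08
eef_pos: [568.5, 73.1, 232.5]
tool_rot: [-3.14, 0.344, 1.74]
force: [0.2, -0.4, -0.9]
width: 19.4
gripper_force: 59.6
```

Run:
```python
from h import *
where(); wl()
t=cam("top"); s=cam("scene")
o=np.hstack([cv2.resize(t["img"][130:240,255:455,::-1],None,fx=2.6,fy=5.2,interpolation=2)[:,:520],cv2.resize(s["img"][100:243,330:400,::-1],None,fx=4,fy=4,interpolation=2)]);cv2.imwrite("pics/g9.png",o[:, :800]); print(o.shape)
for n,d in(("t",t),("s",s)):
    hsv=cv2.cvtColor(d["img"],cv2.COLOR_RGB2HSV); m=((hsv[...,1]<30)&(hsv[...,2]>195)).astype(np.uint8)
    k,l,st,ce=cv2.connectedComponentsWithStats(m)
    print(n,[(st[i].tolist()) for i in range(1,k) if 250<ce[i][0]<480 and 130<ce[i][1]<260 and st[i][4]>12])
```

```text
lip tub [ 94.4 -46.9 158.3] pitch 0.2 yaw -1.402 F [ 0.2 -0.4 -0.9] t 13.0833 q [-0.6   0.59  0.35  1.76  0.19  0.88 -0.26]
lip rel blue [-158.6    0.5  158.3]
(572, 800, 3)
t [[423, 117, 6, 36, 111], [306, 169, 41, 38, 759], [407, 174, 11, 11, 75], [397, 176, 8, 10, 43], [409, 186, 11, 12, 83], [294, 189, 12, 7, 70], [307, 189, 3, 6, 13], [316, 203, 8, 3, 16], [244, 230, 59, 44, 2406]]
s [[349, 145, 9, 5, 34], [360, 147, 10, 6, 47], [346, 157, 8, 4, 25], [323, 160, 20, 13, 118], [292, 163, 10, 6, 40], [299, 199, 12, 9, 81]]
```

View pics/g9.png

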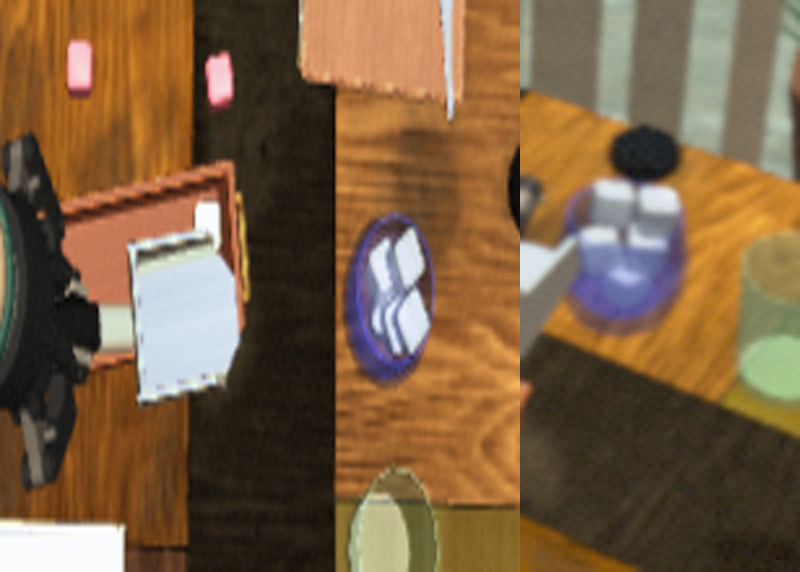

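All five cubes are in the blue tumbler, the sixth is in the trough at crop (207,215), and the scoop is empty. I'll triangulate the upper cubes to check their height and plan the return.

Run:
```python
from h import *
t=cam("top"); s=cam("scene")
for a,b in(((412,179),(353,147)),((414,191.5),(364.5,149.5)),((401,180.5),(349.5,158.5))):
    P,e=tri(t,a,s,b); print(P.round(1),round(e,1),"rel",(P-[*BL[:2],48]).round(1),"dist centre ~",np.linalg.norm(P-[0,0,13]-[*BL[:2],48]).round(1))
p,r=tool([446,100.5,65],-1.636); print(p,row(p,r))
```

```text
[ 633.4 -236.8   85.7] 2.4 rel [ 16.9 -12.5  37.7] dist centre ~ 32.5
[ 602.1 -241.1   87.5] 2.8 rel [-14.4 -16.8  39.5] dist centre ~ 34.5
[ 631.4 -215.1   63.6] 0.4 rel [14.9  9.2 15.6] dist centre ~ 17.7
[452.25511814 196.29599938 138.7       ] [ 0.5811 -0.3272  0.1331  0.049  -0.0015  0.1292]
```

Emit:
move_arm:
  rows: "0.08 -0.045 0.01 0.007 0 0.018 1;0.17 -0.095 0.03 0.014 0 0.037 1;0.26 -0.145 0.05 0.021 0 0.055 1;0.35 -0.195 0.07 0.028 0 0.074 1;0.43 -0.24 0.09 0.035 -0.001 0.092 1;0.51 -0.285 0.115 0.042 -0.001 0.111 1;0.581 -0.327 0.133 0.049 -0.0015 0.129 1;0.581 -0.327 0.133 0.049 -0.0015 0.129 1;0.581 -0.327 0.133 0.049 -0.0015 0.129 1;0.581 -0.327 0.133 0.049 -0.0015 0.129 1"

```text
clock: 14.12
eef_pos: [453.0, 195.9, 138.1]
tool_rot: [-3.141, 0.348, 1.506]
force: [-0.3, -0.1, -1.1]
width: 19.2
gripper_force: 59.6
```

Run:
```python
from h import *
where(); p0,r0=cur(); F=r0*RT.inv(); print("origin",p0-F.apply(GT))
for z in (20,8,6): 
    p,r=tool([445,103,z],-1.636); print(z,row(p,r))
t=cam("top"); c=t["img"]
# lip front / walls in picture against prediction not needed; check trough cubes
hsv=cv2.cvtColor(c,cv2.COLOR_RGB2HSV); m=((hsv[...,1]<30)&(hsv[...,2]>195)).astype(np.uint8)
k,l,st,ce=cv2.connectedComponentsWithStats(m); print([st[i].tolist() for i in range(1,k) if 255<ce[i][0]<480 and 130<ce[i][1]<225 and st[i][4]>12])
```

```text
lip tub [ -48.  -175.    64.5] pitch -0.0 yaw -1.636 F [-0.3 -0.1 -1.1] t 14.1167 q [-0.88  0.7   0.37  1.9   0.06  0.78 -0.68]
origin [446.72861387 100.1363312   64.46282355]
20 [ 5.910e-02 -6.400e-03  1.361e-01 -2.000e-04  2.000e-04  1.000e-04]
8 [ 7.270e-02 -6.400e-03  1.737e-01 -2.000e-04  2.000e-04  1.000e-04]
6 [ 7.5e-02 -6.4e-03  1.8e-01 -2.0e-04  2.0e-04  1.0e-04]
[[423, 117, 6, 36, 113], [330, 169, 10, 9, 81], [407, 174, 11, 11, 75], [397, 176, 8, 10, 43], [408, 186, 12, 12, 84]]
```

Emit:
move_arm:
  rows: "0.03 -0.004 0.06 0 0 0 1;0.059 -0.006 0.136 0 0 0 1;0.07 -0.006 0.168 0 0 0 1;0.073 -0.006 0.174 0 0 0 1;0.073 -0.006 0.174 0 0 0 1;0.073 -0.006 0.174 0 0 0 1"

```text
clock: 14.67
eef_pos: [450.3, 200.1, 81.3]
tool_rot: [-3.14, 0.349, 1.508]
force: [0.1, 0.1, -1.2]
width: 19.1
gripper_force: 59.5
```

Run:
```python
from h import *
where(); p0,r0=cur(); F=r0*RT.inv(); print("origin",p0-F.apply(GT))
for z in (6,5,4): 
    p,r=tool([445,103,z],-1.636); print(z,row(p,r))
```

```text
lip tub [ -52.4 -176.8    7.7] pitch -0.1 yaw -1.634 F [ 0.1  0.1 -1.2] t 14.6667 q [-0.87  0.8   0.35  1.93  0.05  0.67 -0.7 ]
origin [444.14630784 104.1978767    7.66551452]
6 [-0.0021  0.0035  0.0063 -0.0004  0.0007  0.0017]
5 [-0.0009  0.0035  0.0094 -0.0004  0.0007  0.0017]
4 [ 0.0002  0.0035  0.0125 -0.0004  0.0007  0.0017]
```

Emit:
move_arm:
  rows: "0.001 0 0.004 0 0 0 1;0.003 0 0.009 0 0 0 1;0.003 0 0.009 0 0 0 1;0.003 0 0.009 0 0 0 1"

```text
clock: 15.0
eef_pos: [450.2, 200.8, 78.8]
tool_rot: [-3.14, 0.349, 1.51]
force: [-0.9, 1.2, 5.4]
width: 19.2
gripper_force: 60.5
```

Emit:
move_arm:
  rows: "0 0 0 0 0 0 0;0 0 0 0 0 0 0;0 0 0 0 0 0 -0.5;0 0 0 0 0 0 -1;0 0 0 0 0 0 -1;0 0 -0.05 0 0 0 -1;0 0 -0.15 0 0 0 -1;0 0 -0.25 0 0 0 -1;0 0 -0.35 0 0 0 -1;0 0 -0.45 0 0 0 -1;0 0 -0.45 0 0 0 -1;0 0 -0.45 0 0 0 -1"

```text
clock: 16.0
eef_pos: [453.2, 247.7, 205.5]
tool_rot: [-3.141, 0.347, 1.51]
force: [-0.7, 0.4, -0.6]
width: 85.7
gripper_force: 0.0
```

Run:
```python
from h import *
st=read_state(); print(st["eef_pos"],st["width"],st["force"],st["qd"].round(3))
t=cam("top");s=cam("scene")
d0=cv2.imread("pics/top0.png")[:,:,::-1]
b=[]
for d in(d0,t["img"]):
    v=d.max(2)[236:258,215:250]; n,l,q,c=cv2.connectedComponentsWithStats((v<60).astype(np.uint8)); i=1+q[1:,4].argmax(); b.append((c[i]+[215,236]).round(1).tolist()+q[i].tolist())
print("grip px before/after",b)
v=s["img"].max(2)[285:320,295:340]; n,l,q,c=cv2.connectedComponentsWithStats((v<60).astype(np.uint8)); print("scene black",[(q[i].tolist(),(c[i]+[295,285]).round(1).tolist()) for i in range(1,n) if q[i][4]>30])
print("pred grip z82:",proj(t,[451.5,199,82]),proj(s,[451.5,199,82]))
hsv=cv2.cvtColor(t["img"],cv2.COLOR_RGB2HSV); m=((hsv[...,1]<30)&(hsv[...,2]>195)).astype(np.uint8)
k,l,st,ce=cv2.connectedComponentsWithStats(m); print([st[i].tolist() for i in range(1,k) if 255<ce[i][0]<480 and 130<ce[i][1]<225 and st[i][4]>12])
```

```text
[453.19694501 247.70589119 205.5080436 ] 85.72365685095818 [-0.74373705  0.37193614 -0.63158839] [ 0.014  0.037 -0.004  0.052 -0.002 -0.009  0.   ]
grip px before/after [[234.0, 247.0, 9, 6, 20, 11, 161], [232.8, 248.1, 9, 8, 18, 10, 151]]
scene black [([16, 0, 29, 27, 306], [324.0, 295.6])]
pred grip z82: [231.92673609 247.37644095] [319.28247434 304.61147253]
[[423, 117, 6, 36, 129], [283, 140, 6, 6, 24], [337, 144, 6, 4, 21], [330, 169, 10, 9, 83], [407, 174, 11, 11, 79], [397, 176, 8, 10, 49], [408, 186, 12, 12, 86], [403, 188, 6, 10, 17]]
```

Emit:
move_arm:
  rows: "0 0 0 0 0 0 -1;0 0 0 0 0 0 -1;0 0 0 0 0 0 -1;0 0 0 0 0 0 -1;0 0 0 0 0 0 -1;0 0 0 0 0 0 -1"

```text
clock: 16.6
eef_pos: [452.5, 246.5, 204.1]
tool_rot: [-3.138, 0.35, 1.51]
force: [-0.2, -0.3, 0.3]
width: 85.6
gripper_force: 0.0
```

```bash
python3 -c "
from cell import *
print(finish_job())"
```

```text
the job is handed in; nothing more can be done
None
```

I handed the job in at about 17 s: five ice cubes are in the blue tumbler, the sixth is still in the trough, and the empty scoop is back on its rest; the hand-in returned no verdict.

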